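# Unlatch a battery pack and pull it out of its charging dock

## Robot

A 6-joint arm with a two-finger parallel gripper is mounted at the origin on a cart in front of the work surface, level with it; the furniture and walls round the work are solid. World frame = base frame: x ahead of the robot, y to its left, z up, the work surface at z = 0. Lengths are in m, angles in rad, forces in N, time in s.
With the tool pointing down it reaches from about 0.25 to 0.725 m from the base axis. Payload 4 kg.
Tool frame: the origin (TCP) lies on the centre line of the jaws, within the pads' length; the fingertips stand 14 mm ahead of it and the grasp point (between the pads) lies 5 mm behind it; z points along the fingers, y is the line along which they close (so a half turn about z gives the same grasp; the last joint's range is limited). The gripper opens to 85 mm and grips with 20 to 120 N. Pads are 22 mm wide; open, the fingers measure 114 mm over their backs; the gripper's body (76 mm by 85 mm) begins 54 mm behind the grasp point. The pads swing forward as they close: fully open they stand 13 mm farther back than shut.
Start: joints at [1.237, 0.241, 0.005, 1.335, 0, 1.571], TCP at [0.164, 0.472, 0.245] pointing down, gripper open.
Joint ranges: [-2.72, 2.72], [-1.05, 1.87], [-1.09, 1.28], [-1.99, 2.15], [-1.42, 1.44], [-3.14, 3.14]. Speed limits (rad/s): [2.79, 2.79, 3.14, 3.14, 3.14, 3.14].

## Interface

Orientations are given as a unit quaternion [w, x, y, z].
In Python, from rig import sense, camera, camera_model, close_job, find_in, pinpoint gives the robot as it stands.
- The arm moves only by the tool drive_tool, never from a script. Its argument "plan" is a list of rows, each a list of 4 numbers: the shift along the tool's x, y, z as a fraction of full scale, then the turn about the tool's z as a fraction of full scale. In form: [[x, y, z, yaw], ...]. A call has 1 to 5 rows; each row is the pose to reach, as a shift and turn from the pose commanded when the call began, along the tool's axes at that moment, turning the shorter way round; what a row does not reach only later rows make up. Full scale, the value 1, is 200 mm for a shift and pi rad for a turn. A row lasts 1/8 s, in which the tool goes at most 62.5 mm and 10.7 degrees, less where a joint would pass 70% of its speed; a pose out of reach is approached as far as the arm can. A call with a number of a shift or a turn outside -1 to 1 is refused whole. A call with a gripper value outside its range is refused whole. "claw" is the opening, from 0 (shut) to 1 (fully open), set as the call begins (left out, the last holds). The fingers move at their own pace and stop on an object; the grip force is fixed at half the most. Time passes only in rows, so rows that repeat a pose let the fingers close. It gives the time, the measured TCP pose, the force, the opening and the grip force at its end, in the units of the state.
- sense(): the state, without advancing time (a new reading comes with each control period).
- camera(name): name is "side" or "top"; returns (picture, depth): 400x640x3 uint8, red, green, blue; 400x640 float32, m along the optical axis (not along the pixel's ray), 0 where there is no reading.
- camera_model(name): a dict with "K" (3x3 intrinsics, pixels), "origin" and "orientation" of the camera in the world. Camera axes: x right, y down, z forward; pixel columns grow to the right and rows downward; lengths in m; the calibration is good to about 2 mm. A picture is of the moment at which its call begins. camera_model takes no time and is no camera call.
- close_job(): hands the job in; it is judged then, once.
Trained networks look in the newest picture that a camera, given by its name, has taken for a name from the list of things; names that differ only in an ending like _2 or _b are one class to them, and where a whole thing is asked for, a point or a joint stands for the part that bears it (a point fixed in the world has none). Each returns a list of dicts, best first, with "score" (0 to 1); they miss things now and then, are a little off and sometimes report something else, mostly with a low value. They report only what shows in the picture. A call takes as long as a camera call. They do not tell look-alikes from the thing itself.
- find_in(target, camera): "extent" ([left, top, width, height] in pixels, round what is visible of it).
- pinpoint(target, camera): "xy" ([column, row] in pixels: a listed point, or the origin of a listed thing).
The state is a dict: "time": time; "joints": joint angles; "joint_velocities": joint speeds; "joint_efforts": joint torques, N m; "eef_pos": TCP position; "eef_rot": TCP orientation; "wrist_force": force on the tool from outside, world axes, zero at the start; "torque": the same for the moment, N m; "gripper_width": finger opening in m; "gripper_force": force on a finger pad.
Only numpy, scipy, OpenCV 4.12 (cv2) and the standard library are available. Lean on these libraries where they do the work, as an engineer would, in place of code of your own. Each camera call takes 0.05 s, during which the arm holds its last target. There are 200 camera calls.

## Task

The tool battery is charged: swing the steel hasp well off to the left side of the dock, clear of the stud on the battery pack, and then pull the pack by its orange bow, past the click of the sprung rollers, right out of the charging dock. Leave the pack standing flat on the bench just in front of the dock mouth, entirely clear of the dock, with the hasp still off to the side. Do not knock the tin, the tape roll or the paint bottle about.

Things in the scene. Friction and masses are not known exactly. Their poses are not given: they have to be found in the camera images.
- dock: Grey charging dock screwed to the bench, 103 long (x), 134 wide over its screw lugs (y), 60 mm high. Origin on the bench under it; the mouth faces its own -x (roughly to the robot), +y is its left. Floor 3 mm thick; side walls 46 mm high, inner faces at y = +-35 mm, x = -25 to +45 mm; rear block x = +40 to +78 mm, 60 mm high, with two contact slots.
- dock_mouth (a point): Middle of the dock's mouth at floor level (x = -25 mm in the dock's frame, 3 mm up); axes are the dock's. The pack comes out here along -x. A sprung steel roller in each side wall just inside the mouth holds the pack: the first 15 mm of the pull take about 10 N, then it runs freely.
- hasp (a joint): Swing of the hasp in rad: about 0 = lying along the dock's x axis over the pack, its lip hooked in front of the pack's stud so that the pack is locked in; grows as it swings level about its upright pivot towards the dock's +y (left); stop at 1.7. It stays where it is left (needs 2 to 3 N at the thumb post).
- hasp_pivot (a point): Point on the upright pivot axis of the hasp, on the dock's rear block, at the top of the hasp strap (72 mm above the bench). Axes are those of the dock.
- hasp_thumb (a point): Top centre of the red upright thumb post on the hasp: 16 mm diameter, 30 mm tall, top 108 mm above the bench, 88 mm from the pivot axis. Below it the steel strap, 18 mm wide, 66 to 72 mm above the bench; strap and lip end 100 mm from the pivot, the lip reaches down to 53 mm. Axes turn with the hasp: own -x points from pivot to post.
- pack: Yellow and black battery pack with orange bow, loose, about 0.35 kg. Body 84 long (x), 66 wide, 48 mm high; steel stud (12 mm diameter, 13 mm tall) on its top at x = -25 mm; two brass blades reach 15 mm behind it into the dock. Origin: centre of the underside. Seated it lies at (-3, 0, +3) mm in the dock's frame, axes parallel; all of it is clear of the dock after 82 mm of travel.
- pack_bow (a point): Centre of the opening of the orange bow in front of the pack, 18 mm above the pack's underside. The opening is about 50 mm (x) by 56 mm (y), open above and below; the bow is a round bar of 10 mm diameter, its front bar centred 31 mm ahead (-x) of this point. Axes are the pack's.
- putty_tin: Grey round putty tin with a yellow top, 54 mm diameter, 26 mm high, loose bystander. Origin at the centre of its underside.
- masking_tape: Roll of masking tape lying flat, 58 mm diameter, 19 mm high, loose bystander. Origin at the centre of its underside.
- paint_tan: Tan dropper bottle, 25 mm diameter, 87 mm high, standing, loose bystander. Origin at the centre of its underside.
There are look-alikes about, which are no part of the job. What is shaped like the pack but green is not meant.

How it is judged:
By the outcome, as a careful person would: the job done as asked, in the order asked, and still so for the second after the job is handed in, with the robot touching nothing.
It also fails if it takes over 43 s, if anything falls off the work surface, if the arm or the gripper's body presses on something with over 40 N, if the wrist force passes 120 N, or if a joint passes its speed limit or range.

## Working session

There is one attempt and no reset: what is moved stays moved. The work goes in short steps, Python scripts to look and compute and a tool call to move; the robot and the scene stay as the last step left them, time stands still between calls to the robot, and variables do not carry over. Pictures are saved under pics/ and viewed, at most 10 in all, crops included, and the job is handed in when it is done.

Besides the shell and the picture viewer there is one more tool, called after "Request:" as name([rows], argument=value, ...), one row to a line, values as JSON. drive_tool: Moves the arm, as the interface text tells. Its arguments: {"type":"object","properties":{"plan":{"type":"array"},"claw":{"type":"number"}},"required":["plan"]}

```bash
mkdir -p pics; cat > h.py <<'E'
import numpy as np, cv2
from rig import *
from scipy.spatial.transform import Rotation as R
def q2R(q): return R.from_quat([q[1],q[2],q[3],q[0]]).as_matrix()
def cam(n):
    m=camera_model(n); return np.array(m["K"]),np.array(m["origin"]),q2R(m["orientation"])
def ray(n,uv):
    K,o,Q=cam(n); return o,Q@np.linalg.inv(K)@np.array([uv[0],uv[1],1.])
def atz(n,uv,z):
    o,d=ray(n,uv); return o+d*(z-o[2])/d[2]
def proj(n,p):
    K,o,Q=cam(n); c=K@(Q.T@(np.array(p)-o)); return c[:2]/c[2]
def cloud(n,dep):
    K,o,Q=cam(n); v,u=np.mgrid[:400,:640]; 
    P=np.stack([u,v,np.ones_like(u)],-1)@np.linalg.inv(K).T*dep[...,None]
    return P@Q.T+o
E
python3 - <<'E'
from h import *
for n in("top","side"):
    p,d=camera(n); cv2.imwrite(f"pics/{n}0.png",p[...,::-1]); np.save(f"{n}0.npy",d)
    print(n,cam(n)[1])
    for t in("dock_mouth","hasp_pivot","hasp_thumb","pack","pack_bow","putty_tin","masking_tape","paint_tan"):
        print(t,[(np.round(r["xy"]).tolist(),round(r["score"],2)) for r in pinpoint(t,n)][:3])
print(sense())
E
```

```text
top [0.37078784 0.29505507 1.3333685 ]
dock_mouth [([376.0, 221.0], 0.72)]
hasp_pivot [([370.0, 187.0], 0.88)]
hasp_thumb [([380.0, 216.0], 0.77)]
pack [([417.0, 126.0], 0.97), ([189.0, 245.0], 0.78), ([375.0, 211.0], 0.74)]
pack_bow [([398.0, 134.0], 0.97), ([387.0, 236.0], 0.72)]
putty_tin [([435.0, 246.0], 0.75), ([386.0, 237.0], 0.67)]
masking_tape [([293.0, 262.0], 0.69)]
paint_tan [([403.0, 191.0], 0.53), ([373.0, 212.0], 0.21)]
side [ 0.50300225 -0.57456837  0.65892285]
dock_mouth [([299.0, 266.0], 0.6)]
hasp_pivot [([322.0, 238.0], 0.81), ([302.0, 263.0], 0.31)]
hasp_thumb [([290.0, 232.0], 0.78)]
pack [([420.0, 290.0], 0.91), ([301.0, 262.0], 0.85), ([265.0, 172.0], 0.71)]
pack_bow [([281.0, 266.0], 0.88), ([401.0, 272.0], 0.8), ([272.0, 158.0], 0.72)]
putty_tin [([274.0, 318.0], 0.76)]
masking_tape [([253.0, 216.0], 0.61)]
paint_tan [([331.0, 285.0], 0.54)]
{'time': 0.9, 'joints': array([1.23699446e+00, 2.40602849e-01, 4.99081952e-03, 1.33519912e+00,
       1.52863669e-06, 1.57081246e+00]), 'joint_velocities': array([-1.29894983e-03,  6.52143791e-06,  1.42976682e-03,  2.06526317e-04,
       -1.41959302e-04, -2.05390709e-04]), 'joint_efforts': array([ 3.98701350e-04, -3.72195911e+01,  2.52693808e+01,  1.05509836e-03,
       -2.91176730e-05,  3.31295610e-06]), 'eef_pos': array([0.16381682, 0.47239768, 0.24530153]), 'eef_rot': array([-1.98459917e-06,  1.66135102e-01,  9.86103001e-01, -7.17982149e-06]), 'wrist_force': array([ 0.83520318, -0.3036878 ,  1.11080486]), 'torque': array([-0.04404897, -0.04686409,  0.0101408 ]), 'gripper_force': 0.0, 'gripper_width': 0.08548223851113314}
```

View pics/top0.png

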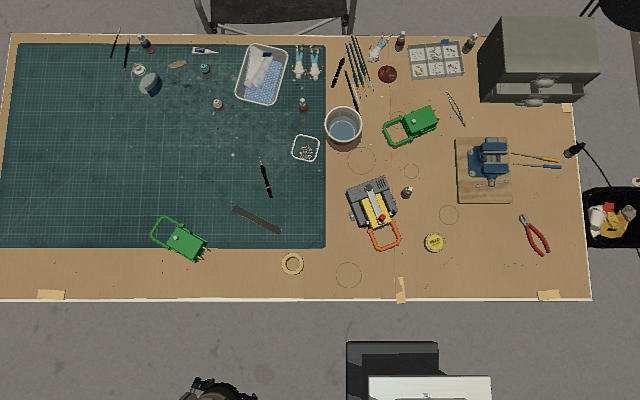

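View pics/side0.png

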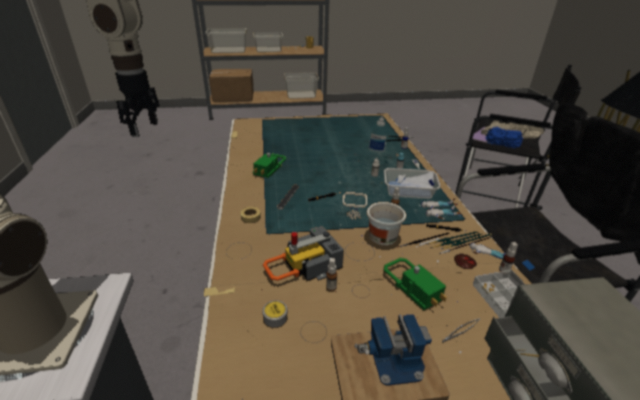

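The top view shows three candidates: the green packs at (415,125) and (182,242), and the yellow/black pack with the orange bow in the grey dock at (373,207). The last one fits the description. The tin is at (434,242), the tape at (292,263) and the tan bottle at (405,192). Next I'll confirm it in an enlarged crop and measure.

```bash
python3 - <<'E'
from h import *
p=cv2.imread("pics/top0.png"); c=p[165:260,320:450]
cv2.imwrite("pics/crop0.png",cv2.resize(c,None,fx=6,fy=6,interpolation=cv2.INTER_CUBIC))
d=np.load("top0.npy"); P=cloud("top",d)
for nme,uv,z in(("mouth",(376,221),.003),("pivot",(370,187),.072),("thumb",(380,216),.108),("bow",(387,236),.021),("tin",(435,243),.026),("tape",(293,263),.019),("tan",(405,190),.087)):
    print(nme,atz("top",uv,z).round(4))
for nme,uv,z in(("mouth",(299,266),.003),("pivot",(322,238),.072),("thumb",(290,232),.108),("bow",(281,266),.021),("tin",(274,318),.0),("tape",(253,216),0),("tan",(331,285),.0)):
    print("s",nme,atz("side",uv,z).round(4))
hsv=cv2.cvtColor(p,cv2.COLOR_BGR2HSV)
def seg(lo,hi,zr,box=(320,165,450,260)):
    m=cv2.inRange(hsv,lo,hi)>0; b=np.zeros_like(m); b[box[1]:box[3],box[0]:box[2]]=1
    m&=b&(P[...,2]>zr[0])&(P[...,2]<zr[1]); q=P[m]; return q
o=seg((4,150,120),(16,255,255),(.008,.035))
print("bow",len(o),cv2.minAreaRect((o[:,:2]*1000).astype(np.float32)))
for nme,b,zr in(("rear block",(340,165,420,230),(.055,.0645)),("thumb",(340,165,420,240),(.1,.115)),("tan",(395,180,420,205),(.05,.1)),("tin",(420,225,450,260),(.018,.035)),("tape",(270,245,320,280),(.012,.03))):
    q=seg((0,0,0),(180,255,255),zr,b)
    if len(q)>2: print(nme,len(q),np.round(q.mean(0),4),cv2.minAreaRect((q[:,:2]*1000).astype(np.float32)))
E
```

```text
mouth [0.5555 0.1312 0.003 ]
pivot [0.6366 0.1537 0.072 ]
thumb [0.5538 0.1337 0.108 ]
bow [0.5122 0.1045 0.021 ]
tin [ 0.4929 -0.0236  0.026 ]
tape [0.4401 0.3575 0.019 ]
tan [0.6257 0.0638 0.087 ]
s mouth [0.5634 0.1291 0.003 ]
s pivot [0.6237 0.1488 0.072 ]
s thumb [0.5438 0.136  0.108 ]
s bow [0.5178 0.1151 0.021 ]
s tin [ 0.4938 -0.0241  0.    ]
s tape [0.4467 0.3672 0.    ]
s tan [0.6334 0.0575 0.    ]
bow 228 ((513.1307983398438, 110.30596923828125), (66.67910766601562, 78.25054931640625), 21.48174476623535)
rear block 504 [0.6322 0.1572 0.0597] ((622.231689453125, 129.59588623046875), (135.0281982421875, 137.99002075195312), 44.520999908447266)
thumb 32 [0.552  0.1281 0.1073] ((552.5165405273438, 128.10215759277344), (13.401995658874512, 15.30103588104248), 1.2713509798049927)
tan 53 [0.6285 0.0526 0.0739] ((628.8637084960938, 51.86817169189453), (18.07759666442871, 15.459236145019531), 62.600406646728516)
tin 309 [ 0.4963 -0.0228  0.0253] ((496.9639587402344, -23.143653869628906), (52.21002960205078, 51.40544891357422), 50.183509826660156)
tape 245 [0.4389 0.3594 0.0185] ((438.9212951660156, 358.9233093261719), (55.86711883544922, 56.13976287841797), 0.8144554495811462)
```

View pics/crop0.png

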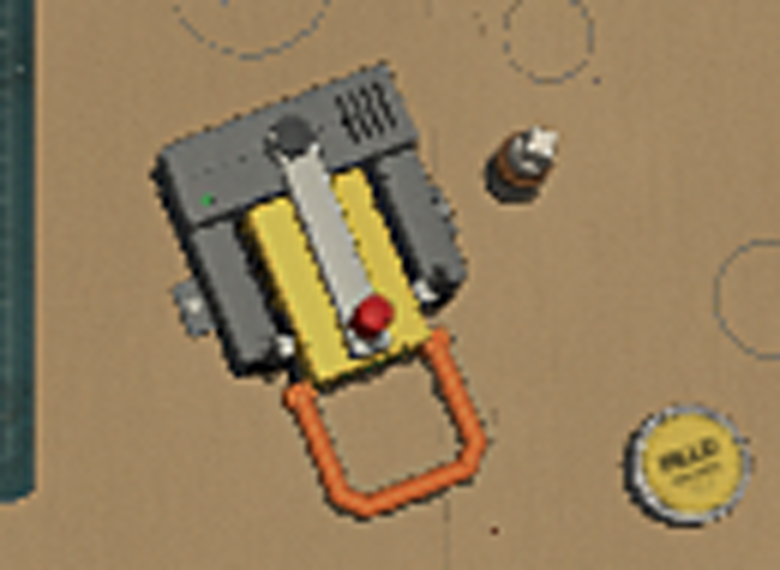

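Crop confirms it: the yellow pack sits in the grey dock, orange bow towards the robot. The strap and red post lie over the pack at crop (372,315), with the bottle and tin to the right. Next I'll refine the dock pose.

```bash
python3 - <<'E'
from h import *
p=cv2.imread("pics/top0.png"); hsv=cv2.cvtColor(p,cv2.COLOR_BGR2HSV)
P=cloud("top",np.load("top0.npy")); Z=P[...,2]
box=np.zeros(Z.shape,bool); box[172:248,343:402]=1; box[172:215,399:]=0
def rect(m,n):
    q=(P[m][:,:2]*1000).astype(np.float32); print(n,len(q),cv2.minAreaRect(q))
rect(box&(Z>.0565)&(Z<.0635)&(hsv[...,1]<70),"rear")
y=cv2.inRange(hsv,(20,120,100),(32,255,255))>0
rect(box&y&(Z>.045)&(Z<.057),"yellow")
o=cv2.inRange(hsv,(4,150,120),(16,255,255))>0
q=P[box&o&(Z<.04)]; print("bow",len(q),cv2.minAreaRect((q[:,:2]*1000).astype(np.float32)))
for a in(19,20,21,22,23):
    c,s=np.cos(np.radians(a)),np.sin(np.radians(a)); e=q[:,:2]@np.array([[c,-s],[s,c]])*1000
    print(a,e.min(0).round(1),e.max(0).round(1))
print("edge",atz("top",(390,298),0))
E
```

```text
rear 419 ((599.563232421875, 144.4237060546875), (115.04944610595703, 110.34171295166016), 21.39544105529785)
yellow 394 ((577.6021118164062, 136.14852905273438), (83.2885513305664, 56.01691436767578), 22.497610092163086)
bow 204 ((513.1307983398438, 110.30596923828125), (66.67910766601562, 78.25054931640625), 21.48174476623535)
19 [ 487.8 -100.6] [556.  -22.3]
20 [ 486.6 -110.2] [554.2 -31.9]
21 [ 485.2 -119.8] [552.2 -41.5]
22 [ 483.7 -129.3] [550.7 -51.1]
23 [ 481.8 -138.9] [549.7 -60.7]
edge [0.34805521 0.09769408 0.        ]
```

Request:
drive_tool([
  [-0.25,-0.11,0,0.055],
  [-0.5,-0.22,0,0.11],
  [-0.75,-0.33,0,0.165],
  [-1,-0.44,0,0.22],
  [-1,-0.44,0,0.2746],
], claw=0)

```text
time: 1.52
eef_pos: [0.3264, 0.3212, 0.2455]
eef_rot: [0.0, 0.568, 0.823, 0.0]
wrist_force: [-0.7, -0.0, 0.4]
gripper_width: 0.0002
gripper_force: 0.0
```

```bash
cat >> h.py <<'E'
a=np.radians(21.5); XD=np.array([np.cos(a),np.sin(a),0]); YD=np.array([-np.sin(a),np.cos(a),0])
def where():
    s=sense(); p=s["eef_pos"]; Q=q2R(s["eef_rot"])
    print("t",s["time"],"a,b,z mm",(1000*np.array([p@XD,p@YD,p[2]])).round(1),"heading ty",np.degrees(np.arctan2(Q[1,1],Q[0,1])).round(2),"q",np.round(s["joints"],2),"F",np.round(s["wrist_force"],1),"w",round(s["gripper_width"],4),round(s["gripper_force"],1))
E
python3 -c "from h import *; where()"
```

```text
t 1.525 a,b,z mm [421.4 179.2 245.5] heading ty 20.75 q [ 0.78  0.16 -0.1   1.31 -0.    1.99] F [-0.7 -0.   0.4] w 0.0002 0.0
```

Request:
drive_tool([
  [-0.25,0.17,0,0],
  [-0.5,0.35,0,0],
  [-0.75,0.53,0,0],
  [-1,0.7,0,0],
  [-1,0.7,0,0],
])

```text
time: 2.15
eef_pos: [0.5303, 0.1859, 0.2443]
eef_rot: [0.0, 0.566, 0.825, -0.0]
wrist_force: [-0.0, 0.7, 0.3]
gripper_width: 0.0001
gripper_force: 0.0
```

Request:
drive_tool([
  [-0.25,0,0,0],
  [-0.47,0,0,0],
  [-0.47,0,0.2,0],
  [-0.47,0,0.4,0],
  [-0.47,0,0.4,0],
])

```text
time: 2.78
eef_pos: [0.5584, 0.1013, 0.1621]
eef_rot: [-0.003, 0.563, 0.827, -0.003]
wrist_force: [0.2, -0.2, -0.1]
gripper_width: -0.0002
gripper_force: 0.0
```

```bash
python3 -c "
from h import *; where()
p,d=camera('side'); cv2.imwrite('pics/s1.png',cv2.resize(p[180:330,210:400,::-1],None,fx=4,fy=4)); where()"
```

```text
t 2.775 a,b,z mm [ 556.7 -110.4  162.1] heading ty 21.49 q [0.18 0.43 0.05 1.2  0.   1.38] F [ 0.2 -0.2 -0.1] w -0.0002 0.0
t 2.825 a,b,z mm [ 558.6 -110.7  164.6] heading ty 21.5 q [0.18 0.42 0.05 1.2  0.   1.38] F [ 0.  -0.5  0.9] w 0.0001 0.0
```

View pics/s1.png

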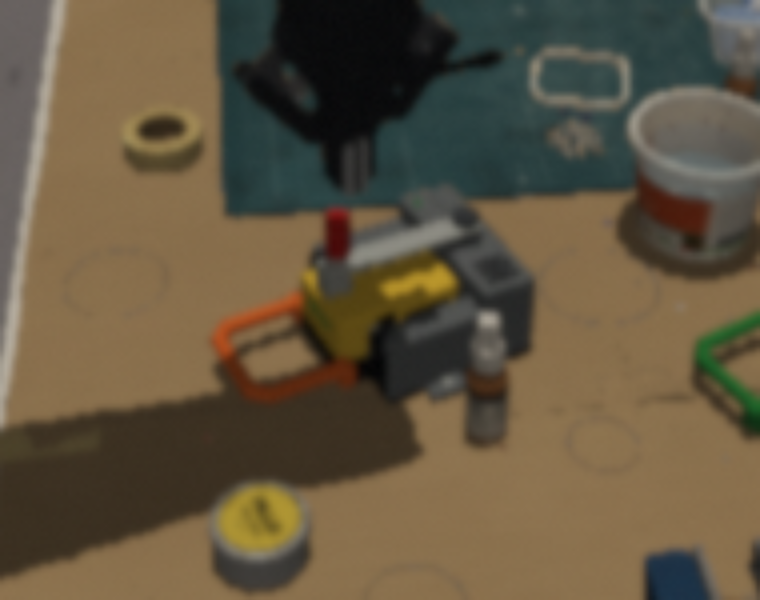

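Request:
drive_tool([
  [-0.04,0.01,0,0],
  [-0.04,0.01,0.15,0],
  [-0.04,0.01,0.29,0],
  [-0.04,0.01,0.29,0],
])

```text
time: 3.32
eef_pos: [0.5661, 0.0944, 0.1071]
eef_rot: [-0.001, 0.563, 0.826, -0.001]
wrist_force: [-0.3, 1.1, -0.2]
gripper_width: -0.0001
gripper_force: 0.0
```

```bash
python3 -c "
from h import *; where()
p,d=camera('side'); cv2.imwrite('pics/s2.png',cv2.resize(p[180:330,210:400,::-1],None,fx=4,fy=4)); where()"
```

```text
t 3.325 a,b,z mm [ 561.3 -119.7  107.1] heading ty 21.45 q [ 0.17  0.48 -0.02  1.07 -0.    1.36] F [-0.3  1.1 -0.2] w -0.0001 0.0
t 3.375 a,b,z mm [ 562.4 -119.9  108.4] heading ty 21.45 q [ 0.17  0.48 -0.02  1.07 -0.    1.36] F [-0.3  0.1  0.2] w -0.0001 0.0
```

View pics/s2.png

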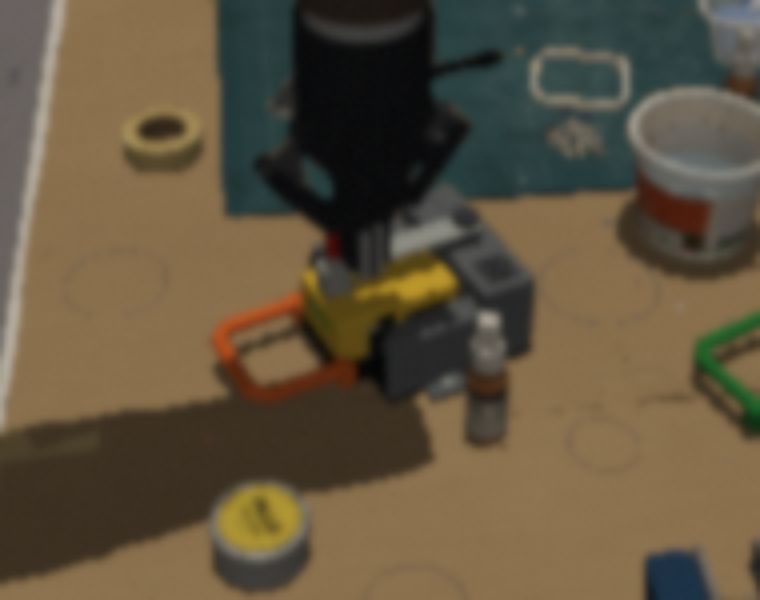

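Request:
drive_tool([
  [0.125,-0.01,0,0.03],
  [0.2,-0.015,0,0.085],
  [0.275,-0.005,0,0.14],
  [0.35,0.02,0,0.195],
  [0.417,0.055,0,0.25],
])

```text
time: 4.0
eef_pos: [0.5478, 0.1764, 0.1102]
eef_rot: [0.001, 0.838, 0.545, 0.002]
wrist_force: [0.9, -2.5, -0.2]
gripper_width: -0.0001
gripper_force: 0.9
```

```bash
python3 -c "
from h import *; where()
camera('side'); camera('top'); where()
for n in('top','side'):
  print([(r['xy'],r['score']) for r in pinpoint('hasp_thumb',n)][:2])
  r=pinpoint('hasp_thumb',n)
  if r: p=atz(n,r[0]['xy'],.108)*1000; print(p@XD-649,p@YD+85)"
```

```text
t 4.0 a,b,z mm [574.4 -36.6 110.2] heading ty -23.9 q [ 0.31  0.47 -0.02  1.07 -0.    2.3 ] F [ 0.9 -2.5 -0.2] w -0.0001 0.9
t 4.1 a,b,z mm [575.1 -35.5 109.9] heading ty -23.44 q [ 0.31  0.48 -0.02  1.07  0.    2.29] F [-0.1  0.3  1.5] w 0.0002 0.0
[([354.2, 212.8], 0.53)]
-53.18091848050051 64.4601262467479
[([289.2, 217.7], 0.75), ([323.8, 237.4], 0.55)]
-69.33883438309022 65.96484291312484
```

Request:
drive_tool([
  [0.065,-0.013,0,0.05],
  [0.14,-0.01,0,0.1],
  [0.216,0.006,0,0.15],
  [0.283,0.03,0,0.18],
  [0.283,0.03,0,0.18],
])

```text
time: 4.92
eef_pos: [0.575, 0.2257, 0.1074]
eef_rot: [-0.0, 0.956, 0.294, 0.0]
wrist_force: [0.4, 1.0, 0.4]
gripper_width: -0.0001
gripper_force: 0.0
```

```bash
python3 -c "
from h import *; where()
camera('side'); camera('top'); where()
for n in('top','side'):
  for r in pinpoint('hasp_thumb',n): p=atz(n,r['xy'],.108)*1000; print(n,r,p@XD-649,p@YD+85)"
```

```text
t 4.925 a,b,z mm [617.7  -0.7 107.4] heading ty -55.84 q [0.37 0.56 0.11 1.13 0.   2.92] F [0.4 1.  0.4] w -0.0001 0.0
t 5.025 a,b,z mm [616.9  -0.9 107.3] heading ty -55.86 q [0.37 0.56 0.11 1.13 0.   2.92] F [-0.3  0.1  0. ] w 0.0003 0.0
side {'xy': [305.1, 207.0], 'score': 0.83} -11.52870490250882 89.66920700383491
```

Request:
drive_tool([
  [-0.08,0,0,0],
  [-0.1,0,-0.25,0],
  [-0.2,0.05,-0.45,-0.05],
  [-0.35,0.12,-0.45,-0.1],
  [-0.5,0.19,-0.45,-0.15],
])

```text
time: 5.75
eef_pos: [0.5124, 0.1373, 0.1983]
eef_rot: [0.0, 0.86, 0.511, 0.001]
wrist_force: [-0.5, -0.6, -0.5]
gripper_width: -0.0001
gripper_force: 0.0
```

```bash
python3 -c "
from h import *; camera('side'); where()"
```

```text
t 5.8 a,b,z mm [523.2 -62.1 197.8] heading ty -28.54 q [ 0.26  0.32 -0.01  1.24 -0.    2.33] F [-4.  -2.5 -2.3] w -0.0 0.0
```

Request:
drive_tool([
  [-0.05,0,0,-0.055],
  [-0.1,-0.01,0,-0.11],
  [-0.204,-0.019,0,-0.165],
  [-0.204,-0.019,0,-0.22],
  [-0.204,-0.019,0,-0.278],
], claw=0.5)

```text
time: 6.42
eef_pos: [0.4894, 0.1039, 0.1976]
eef_rot: [0.0, 0.563, 0.826, 0.0]
wrist_force: [-0.3, -0.2, 0.2]
gripper_width: 0.0428
gripper_force: 0.0
```

Request:
drive_tool([
  [0,0,0,0],
  [0,0,0.15,0],
  [0,0,0.3,0],
  [0,0,0.45,0],
  [0,0,0.45,0],
])

```text
time: 7.05
eef_pos: [0.4875, 0.1039, 0.1052]
eef_rot: [-0.002, 0.567, 0.824, -0.002]
wrist_force: [-0.9, -0.1, -0.3]
gripper_width: 0.043
gripper_force: 0.0
```

```bash
python3 -c "
from h import *; camera('top'); where()
p,d=camera('side'); cv2.imwrite('pics/s3.png',cv2.resize(p[180:330,210:400,::-1],None,fx=4,fy=4)); where()
for n in('side','top'):
  for t,z in(('pack_bow',.021),('hasp_thumb',.108)):
    for r in pinpoint(t,n)[:3]: p=atz(n,r['xy'],z)*1000; print(n,t,r,p@XD,p@YD)"
```

```text
t 7.1 a,b,z mm [493.1 -82.2 106.9] heading ty 20.98 q [ 0.21  0.35 -0.23  1.    0.    1.41] F [ 0.3 -0.  -0.2] w 0.0426 0.0
t 7.15 a,b,z mm [494.2 -82.4 107.9] heading ty 21.01 q [ 0.21  0.35 -0.23  1.    0.    1.41] F [0.5 0.5 0.5] w 0.0427 0.0
side pack_bow {'xy': [400.3, 270.2], 'score': 0.91} 773.1704884511188 -234.23704324447203
side pack_bow {'xy': [283.5, 266.5], 'score': 0.56} 528.5832110674294 -87.16895324131094
side pack_bow {'xy': [270.5, 159.0], 'score': 0.55} 733.6943528112575 465.84661090378387
side hasp_thumb {'xy': [304.6, 204.5], 'score': 0.57} 641.8483489391557 15.79338072630155
top pack_bow {'xy': [396.1, 131.5], 'score': 0.91} 777.3823820536957 -229.63040961608888
top pack_bow {'xy': [165.4, 232.5], 'score': 0.7} 741.5757747090213 460.5819609346046
top pack_bow {'xy': [385.5, 234.8], 'score': 0.58} 519.3714651307471 -87.95201049850368
top hasp_thumb {'xy': [338.5, 204.6], 'score': 0.62} 630.0198911942954 8.776302066880408
top hasp_thumb {'xy': [371.5, 214.5], 'score': 0.46} 575.6981759090158 -59.8898786416677
```

View pics/s3.png

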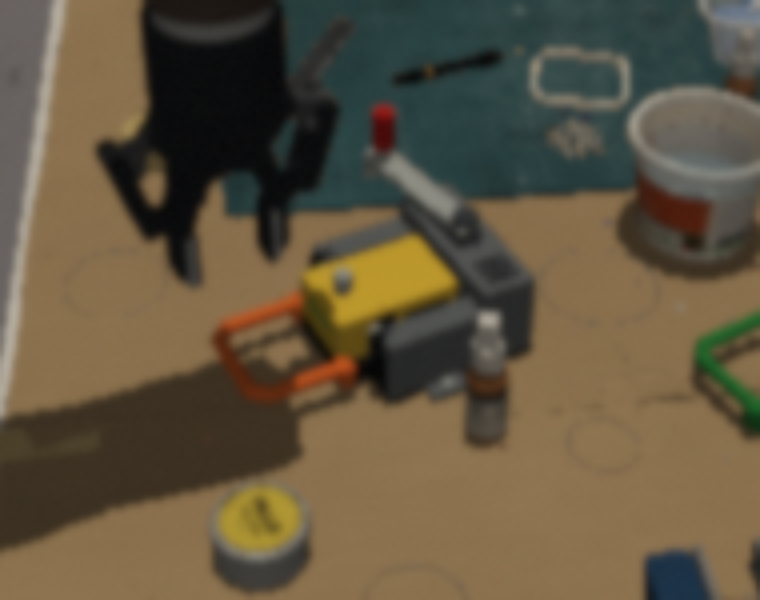

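```bash
python3 -c "
from h import *
for a_,b_,z,l in((562,-120,108,'shut'),(494,-82,108,'mid')):
  for dz in(0,-10,-14,-20,-27): print(l,dz,proj('side',(a_*XD+b_*YD+np.array([0,0,z+dz]))/1000).round(1), proj('side',((a_-27)*XD+b_*YD+np.array([0,0,z+dz]))/1000).round(1))"
```

```text
shut 0 [301.4 242.3] [290.9 245.9]
shut -10 [301.5 245.7] [291.  249.3]
shut -14 [301.5 247. ] [291.  250.6]
shut -20 [301.5 249. ] [291.1 252.6]
shut -27 [301.5 251.3] [291.1 255. ]
mid 0 [267.6 242. ] [256.6 245.6]
mid -10 [267.8 245.4] [256.9 249. ]
mid -14 [267.9 246.7] [257.  250.3]
mid -20 [268.1 248.7] [257.2 252.3]
mid -27 [268.3 251. ] [257.5 254.6]
```

Request:
drive_tool([
  [-0.015,-0.02,0,0],
  [-0.015,-0.02,0.12,0],
  [-0.015,-0.02,0.25,0],
  [-0.015,-0.02,0.25,0],
])

```text
time: 7.85
eef_pos: [0.4852, 0.0995, 0.056]
eef_rot: [-0.001, 0.566, 0.824, -0.002]
wrist_force: [-0.6, 0.5, 0.6]
gripper_width: 0.0425
gripper_force: 0.0
```

```bash
python3 -c "
from h import *; where()"
```

```text
t 7.85 a,b,z mm [487.9 -85.2  56. ] heading ty 21.07 q [ 0.2   0.4  -0.3   0.87 -0.    1.41] F [-0.6  0.5  0.6] w 0.0425 0.0
```

Request:
drive_tool([
  [0,0.008,0.08,0],
  [0,0.008,0.155,0],
  [0,0.008,0.155,0],
])

```text
time: 8.22
eef_pos: [0.4874, 0.1005, 0.025]
eef_rot: [-0.001, 0.566, 0.825, -0.001]
wrist_force: [-0.1, -0.3, 0.0]
gripper_width: 0.0425
gripper_force: 0.0
```

Request:
drive_tool([
  [0,0,0,0],
  [0,0,0,0],
  [0,0,0,0],
  [0,0,0,0],
], claw=0)

```text
time: 8.72
eef_pos: [0.4875, 0.1004, 0.0263]
eef_rot: [-0.001, 0.566, 0.825, -0.001]
wrist_force: [-4.2, -1.9, 2.7]
gripper_width: 0.0075
gripper_force: 58.6
```

```bash
python3 -c "
from h import *; where()"
```

```text
t 8.725 a,b,z mm [490.4 -85.3  26.3] heading ty 21.08 q [ 0.2   0.45 -0.33  0.8  -0.    1.41] F [-4.2 -1.9  2.7] w 0.0075 58.6
```

Request:
drive_tool([
  [0,-0.03,0,0],
  [0,-0.06,0,0],
  [0,-0.09,0,0],
  [0,-0.12,0,0],
  [0,-0.15,0,0],
])

```text
time: 9.35
eef_pos: [0.4611, 0.09, 0.0265]
eef_rot: [0.001, 0.566, 0.825, 0.001]
wrist_force: [1.5, 1.1, -1.4]
gripper_width: 0.0077
gripper_force: 59.3
```

```bash
python3 -c "
from h import *; where()"
```

```text
t 9.35 a,b,z mm [462.  -85.2  26.5] heading ty 21.09 q [ 0.19  0.4  -0.41  0.76  0.    1.4 ] F [ 1.5  1.1 -1.4] w 0.0077 59.3
```

Request:
drive_tool([
  [0,-0.08,0,0],
  [0,-0.16,0,0],
  [0,-0.24,0,0],
  [0,-0.325,0,0],
  [0,-0.325,0,0],
])

```text
time: 9.98
eef_pos: [0.3972, 0.0657, 0.0258]
eef_rot: [-0.001, 0.566, 0.824, -0.002]
wrist_force: [-1.4, -0.7, -2.4]
gripper_width: 0.0072
gripper_force: 59.8
```

```bash
python3 -c "
from h import *; where()
p,d=camera('side'); cv2.imwrite('pics/s4.png',cv2.resize(p[180:330,210:400,::-1],None,fx=4,fy=4)); where()"
```

```text
t 9.975 a,b,z mm [393.6 -84.4  25.8] heading ty 21.05 q [ 0.16  0.3  -0.57  0.7  -0.    1.37] F [-1.4 -0.7 -2.4] w 0.0072 59.8
t 10.025 a,b,z mm [394.7 -84.5  25.9] heading ty 21.06 q [ 0.16  0.3  -0.57  0.7  -0.    1.37] F [-1.3 -1.3 -1.7] w 0.0069 59.8
```

View pics/s4.png

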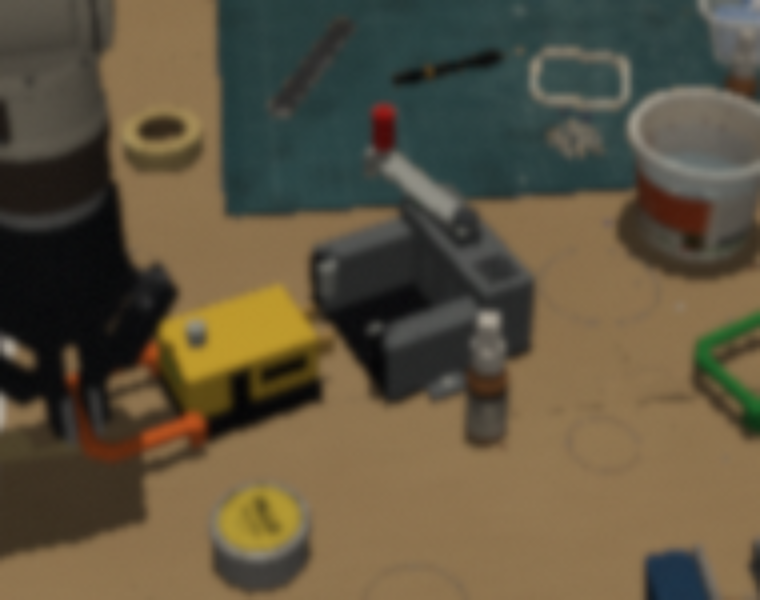

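The pack is out of the dock, with its blades (crop 325,345) clear of the mouth, and the hasp is off to the left. Now I'll lower it slightly, release and lift away.

Request:
drive_tool([
  [0,0,0.006,0],
  [0,0,0.012,0],
  [0,0,0.012,0],
])

```text
time: 10.4
eef_pos: [0.3999, 0.0665, 0.0238]
eef_rot: [-0.0, 0.566, 0.825, -0.0]
wrist_force: [-2.3, -0.6, -0.5]
gripper_width: 0.0074
gripper_force: 60.0
```

Request:
drive_tool([
  [0,0,0,0],
  [0,0,0,0],
  [0,0,0,0],
  [0,0,0,0],
], claw=0.45)

```text
time: 10.9
eef_pos: [0.4003, 0.0666, 0.024]
eef_rot: [0.0, 0.566, 0.825, 0.0]
wrist_force: [-0.8, -0.1, -0.9]
gripper_width: 0.0386
gripper_force: 0.0
```

Request:
drive_tool([
  [0,0,-0.1,0],
  [0,0,-0.3,0],
  [0,0,-0.55,0],
  [0,0,-0.8,0],
  [0,0,-0.8,0],
])

```text
time: 11.52
eef_pos: [0.403, 0.067, 0.1879]
eef_rot: [0.003, 0.566, 0.825, 0.003]
wrist_force: [0.4, -0.1, -1.0]
gripper_width: 0.0384
gripper_force: 0.0
```

```bash
python3 -c "
from h import *
p,d=camera('side'); q,_=camera('top'); where()
A=cv2.resize(p[190:330,210:360,::-1],(400,373)); B=cv2.resize(q[165:290,290:450,::-1],(400,373))
cv2.imwrite('pics/s5.png',np.hstack([A,B]))
P=cloud('side',d);hsv=cv2.cvtColor(p,cv2.COLOR_RGB2HSV)
m=cv2.inRange(hsv,(20,130,100),(32,255,255))>0; m[:,:]&=(P[...,2]>.046)&(P[...,2]<.06); k=P[m]*1000
print(len(k),np.c_[k@XD,k@YD,k[:,2]].min(0),np.c_[k@XD,k@YD,k[:,2]].max(0))
G=np.c_[k,np.ones(len(k))]; print(np.linalg.lstsq(G[:,[0,1,3]],k[:,2],rcond=None)[0])"
```

```text
t 11.625 a,b,z mm [396.6 -84.7 184. ] heading ty 21.08 q [ 0.16  0.09 -0.34  1.14  0.    1.37] F [-0.5 -1.1 -0.1] w 0.0382 0.0
555 [ 452.80880968 -114.40880655   46.01016919] [536.62098105 -56.64317815  59.08341726]
[-4.84510978e-03  1.14594093e-02  5.08488189e+01]
```

View pics/s5.png

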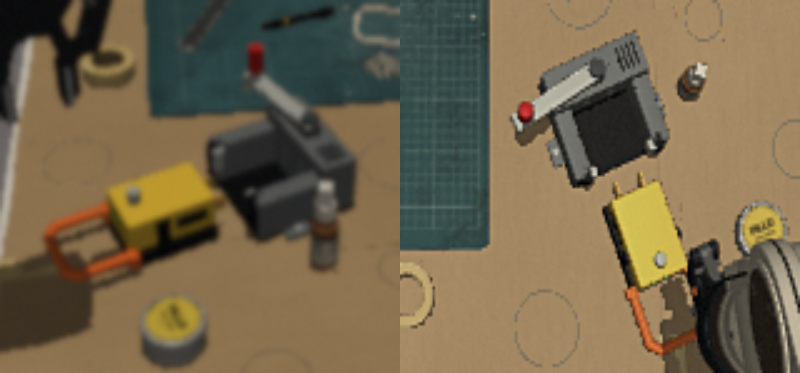

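The pack stands flat in front of the mouth. In the right half its blade tips (617–645,180) are clear of the dock. The hasp is off to the left with its post at (525,112), and the tin, tape and bottle are where they were.

```bash
python3 -c "
from rig import *; print(close_job())"
```

```text
the job is handed in; nothing more can be done
None
```

The job is handed in at about 12 s on the robot's clock: the hasp is swung about 1.4 rad to the left, the pack stands flat in front of the dock mouth with about 12 mm of clearance, and the tin, tape roll and bottle were not touched.

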